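# Break a stuck pot lid free and hold it ajar

### The job

The rubber seal of the dry-storage pot on the bench has stuck its lid fast. First press the cap of the bracketed spray can beside it fully down and let it spring back up; then pull the lid straight up by its handle until the seal lets go, and finish holding the lid in your gripper only slightly open: level, over the pot, about 25 mm above its seat and touching nothing else. Do not let the lid fly far up when the seal lets go, and leave the tools lying around where they are.

Things in the scene. Friction and masses are not known exactly. Their poses are not given: they have to be found in the camera images.
- pot_seat (a point): Middle of the pot's mouth at the top of its rim (the lid's seat), 100 mm above the bench. A round bare-metal pot, 152 mm across the rim, on a square plate screwed to the bench (fixed); four sprung rubber lips just under the rim grip the lid's plug. x, y level along the plate's sides, z up. The pull on the lid rises over the first 3 to 5 mm to a peak of 13 to 20 N (weight included).
- lid_seat (a point): Centre of the underside of the lid's plate; its height above pot_seat (about 0 when shut) is the lift. Loose round aluminium plate 158 mm across, 11 mm thick, with a 10 mm deep plug below, 125 mm across; 0.3 to 0.5 kg. The seal has let go by 10 mm of lift; then only the weight is left and the lid falls back if let go. z up, y along the handle bar.
- lid_handle (a point): Middle of the grip bar of the lid's bow handle, 42 mm above the underside of the plate, 31 mm above its top, 142 mm above the bench when shut. A steel round bar of 10 mm diameter along this point's y, with 55 mm free between its two legs, centred over the lid; its direction varies. Grip it from above with the fingers on its two long sides (closing along x).
- cap_top (a point): Middle of the flat top of the spray can's grey push cap, 29 mm across, 153 mm above the bench when up. The can is a bare-metal one, 52 mm across, in a bracket screwed to the bench to the left of the pot (its +y side, 150 to 190 mm between their middles), nozzle toward the pot, bracket post on the far side from the pot and lower than the cap. z points up.
- cap (a joint): Travel of the cap in m: 0 up, 0.006 fully down. Sprung: 2 N starts it, 5 N holds it fully down; it comes back up by itself.
- b_spanner_13: Bystander: steel spanner 188 mm long, 8 mm thick, lying flat on the bench to the right of and in front of the pot. Origin at the centre of its underside.
- b_marker: Bystander: marker pen 132 mm long, 16 mm thick, lying to the left of the sprayer. Origin at the centre of its underside.
- b_tape_measure: Bystander: tape measure 36x84x62 mm standing upright to the right of the pot. Origin at the centre of its underside.
Things that resemble listed ones, but are neither listed nor needed, are in the scene too. What is shaped like the part that bears lid_seat but turquoise is not meant.

How it is judged:
On the way, in this order (a step that is already met when the one before it is completed fails the run):
1. the cap is pressed down (at least 4.5 mm of its 6 mm) while the lid is still shut (value of joint cap above 0.0045 m and z of lid_seat in the frame of pot_seat below 0.003 m), for 0.05 s.
2. the cap has sprung back up (within 1.5 mm) (value of joint cap below 0.0015 m and z of lid_seat in the frame of pot_seat below 0.003 m), for 0.1 s.
3. the lid has broken free of its seal (over 11 mm above its seat), with the gripper on it (z of lid_seat in the frame of pot_seat above 0.011 m and contact force between lid and the fingers above 1 N), for 0.1 s.
At the end, for the whole second after the job is handed in: The lid is held still in the gripper (finger contact over 1 N), 15 to 37 mm above its seat, within 20 mm of the pot's middle and within 0.2 rad of level, touching neither pot, sprayer nor any tool; the cap is up (z of lid_seat in the frame of pot_seat between 0.015 and 0.037 m and horizontal distance between lid_seat and pot_seat below 0.02 m and angle between lid_seat's own z axis and vertical below 0.2 rad and linear speed of lid below 0.03 m/s and contact force between lid and the fingers above 1 N and contact force between lid and pot below 0.2 N and contact force between lid and sprayer below 0.2 N and contact force between lid and b_spanner_13 below 0.2 N and contact force between lid and b_marker below 0.2 N and contact force between lid and b_tape_measure below 0.2 N and value of joint cap below 0.0015 m); the arm keeps its last pose, push and grip.
It fails at once if the lid is lifted more than 70 mm above its seat (z of lid_seat in the frame of pot_seat above 0.07 m).
It fails at once if a tool lying around is moved by more than 30 mm (distance of any of b_spanner_13, b_marker, b_tape_measure from where it was at the start of the episode above 0.03 m).
It also fails if it takes over 42 s, if anything falls off the work surface, if the arm or the gripper's body presses on something with over 40 N, if the wrist force passes 120 N, or if a joint passes its speed limit or range.

### The arm

A 7-joint arm with a two-finger parallel gripper is mounted at the origin on a cart in front of the work surface, level with it; the furniture and walls round the work are solid. World frame = base frame: x ahead of the robot, y to its left, z up, the work surface at z = 0. Lengths are in m, angles in rad, forces in N, time in s.
With the tool pointing down it reaches from about 0.35 to 0.9 m from the base axis. Payload 7.2 kg.
Tool frame: the origin (TCP) lies midway between the tips of the shut fingers; the grasp point (between the pads) lies 19 mm behind it; z points along the fingers, y is the direction in which the jaws open and shut (so a half turn about z gives the same grasp; the last joint's range is limited). The gripper opens to 85 mm and grips with 20 to 120 N. Pads are 22 mm wide; open, the fingers measure 114 mm over their backs; the gripper's body (76 mm by 85 mm) begins 54 mm behind the grasp point. The pads swing forward as they close: fully open they stand 13 mm farther back than shut.
Start: joints at [1.225, 0.411, -0.013, 1.596, 0.006, 1.134, -0.082], TCP at [0.171, -0.601, 0.231] pointing down, gripper open.
Joint ranges: [-2.95, 2.95], [-0.29, 1.99], [-1.47, 1.44], [0.14, 2.54], [-1.03, 4.17], [0.13, 1.85], [-2.86, 2.86]. Speed limits (rad/s): [2.39, 2.39, 3.01, 3.01, 3.14, 3.14, 3.14].

### API

Orientations are given as a rotation vector (axis times angle).
In Python, from station import arm, grab_frame, calibration, ticket gives the robot as it stands.
- The arm moves only by the tool servo_tool, never from a script. Its argument "targets" is a list of rows, each an object of numbers: "tx", "ty", "tz": the shift along the world's x, y, z in m; "twist": the turn about the world's z in rad; "claw": the opening, from 0 (shut) to 1 (fully open). A call has exactly 5 rows; each row is the pose to reach, as a shift and turn from the pose commanded when the call began; what a row does not reach only later rows make up. A row lasts 1/8 s, in which the tool goes at most 62.5 mm and 10.7 degrees, less where a joint would pass 70% of its speed; a pose out of reach is approached as far as the arm can. A call with a gripper value outside its range is refused whole. The fingers move at their own pace and stop on an object; "force" is the grip in N (left out, the last holds). Time passes only in rows, so rows that repeat a pose let the fingers close, or fill a call up. It gives the time, the measured TCP pose, the force and the opening at its end, in the units of the state.
- arm.read_state(): the state, without advancing time (a new reading comes with each control period).
- grab_frame(name): name is "side" or "top" or "wrist"; returns the picture (480x640x3 uint8, red, green, blue); there is no depth.
- calibration(name): a dict with "camera_matrix" (3x3 intrinsics, pixels), "position" and "rotation" of the camera in the world. Camera axes: x right, y down, z forward; pixel columns grow to the right and rows downward; lengths in m; the calibration is good to about 2 mm. A picture is of the moment at which its call begins: read the wrist's pose just before it. calibration takes no time and is no camera call; for the wrist camera it gives the pose at the moment of the call.
- ticket.close_job(): hands the job in, once; it reports no verdict.
The state is a dict: "t": time; "joints": joint angles; "dq": joint speeds; "effort": joint torques, N m; "eef_pos": TCP position; "tool_rot": TCP orientation; "contact_force": force on the tool from outside, world axes, zero at the start; "torque": the same for the moment, N m; "finger_gap": opening from 0.0 (shut) to 1.0 (fully open).
Only numpy, scipy, OpenCV 4.12 (cv2) and the standard library are available. Lean on these libraries where they do the work, as an engineer would, in place of code of your own. Each camera call takes 0.05 s, during which the arm holds its last target.

## Working session

There is one attempt and no reset: what is moved stays moved. The work goes in short steps, Python scripts to look and compute and a tool call to move; the robot and the scene stay as the last step left them, time stands still between calls to the robot, and variables do not carry over. Pictures are saved under pics/ and viewed, and the job is handed in when it is done.

Besides the shell and the picture viewer there is one more tool, called after "Request:" by a JSON object that holds its "op" and its "data", one argument or row to a line. servo_tool: Moves the arm, as the interface text tells. Its arguments: {"type":"object","properties":{"targets":{"type":"array","items":{"type":"object","properties":{"tx":{"type":"number"},"ty":{"type":"number"},"tz":{"type":"number"},"twist":{"type":"number"},"claw":{"type":"number"}}}},"force":{"type":"number"}},"required":["targets"]}

```bash
ls; mkdir -p pics; python3 - <<'E'
from station import arm, grab_frame, calibration
import cv2
s=arm.read_state(); print(s)
for n in ("side","top"):
    im=grab_frame(n); cv2.imwrite(f"pics/{n}0.png",im[:,:,::-1]); c=calibration(n); print(n,c)
E
```

```text
pics
{'t': 0.0, 'joints': array([ 1.22480584,  0.41192049, -0.01272038,  1.59707506,  0.00560567,
        1.13431246, -0.08218579]), 'dq': array([-2.24402084e-03, -1.46893555e-03,  5.93352932e-04, -1.79745869e-04,
       -9.55533071e-05,  6.34129932e-04,  1.41618616e-03]), 'effort': array([ 1.46162588e-04, -6.00623345e+01,  6.81988634e-01, -2.99420214e+01,
        1.38913552e-02,  1.02542771e-02, -8.09060126e-07]), 'eef_pos': array([ 0.17121381, -0.60055239,  0.23042752]), 'tool_rot': array([-3.10970045e+00, -4.34799523e-01,  5.52828556e-04]), 'contact_force': array([ 1.14406822e+00, -4.44816755e-02, -7.77958500e-04]), 'torque': array([-0.00758922,  0.01650856,  0.03216009]), 'finger_gap': 0.9984069406907845}
side {'camera_matrix': array([[489.4864303 ,   0.        , 325.94056402],
       [  0.        , 489.4864303 , 244.53782911],
       [  0.        ,   0.        ,   1.        ]]), 'position': array([-0.00991648,  0.11656228,  1.07395541]), 'rotation': array([-1.81211698,  2.11284527, -0.50577956])}
top {'camera_matrix': array([[487.70143409,   0.        , 322.65203653],
       [  0.        , 487.70143409, 246.19440794],
       [  0.        ,   0.        ,   1.        ]]), 'position': array([0.40269242, 0.01943506, 1.13673391]), 'rotation': array([-2.15891223,  2.1848358 , -0.11048358])}
```

View pics/side0.png

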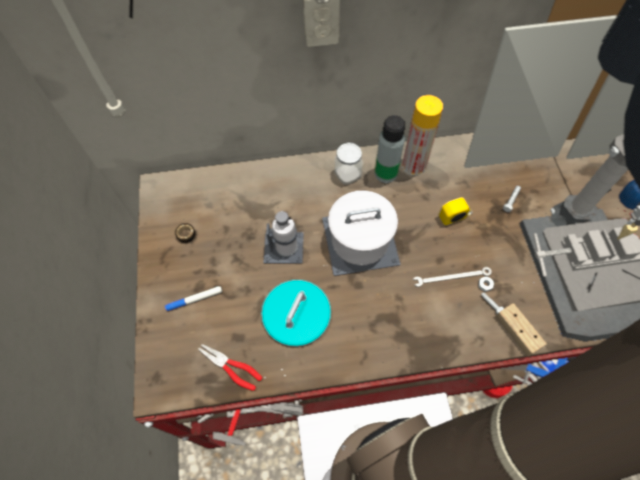

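View pics/top0.png

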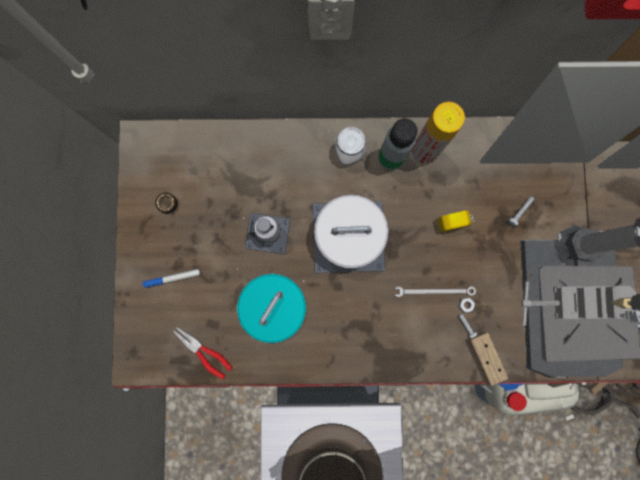

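The arm is at the lower right. The lid on the pot is at top px (351,232), and the turquoise decoy lid lies at (271,308). The bracketed spray can is at (265,229), left of the pot. The yellow-capped can (448,118), black-capped bottle (403,132) and white jar (350,140) are unbracketed and behind the pot, so they don't fit. I'll enlarge the pot and the bracketed can to confirm.

```bash
python3 - <<'E'
import cv2,numpy as np
t=cv2.imread('pics/top0.png'); s=cv2.imread('pics/side0.png')
a=cv2.resize(t[180:280,240:400],None,fx=5,fy=5,interpolation=cv2.INTER_CUBIC)
b=cv2.resize(s[180:280,255:415],None,fx=5,fy=5,interpolation=cv2.INTER_CUBIC)
cv2.imwrite('pics/ctop.png',a);cv2.imwrite('pics/cside.png',b)
E
```

```text
(no output)
```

View pics/ctop.png

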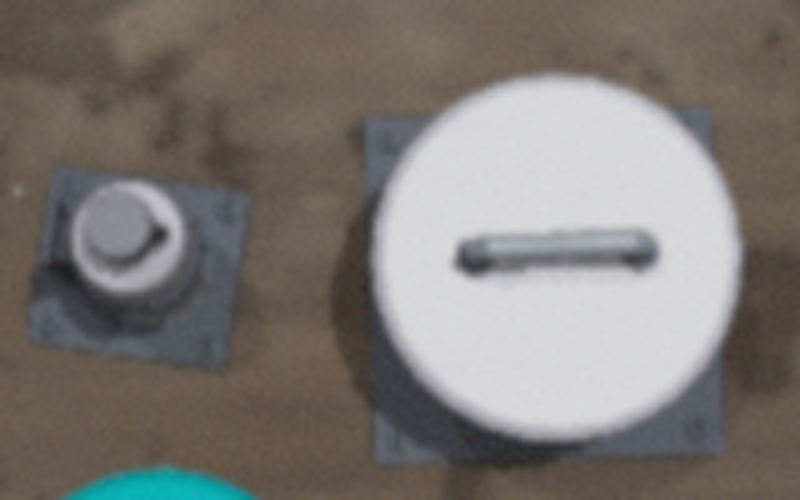

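View pics/cside.png

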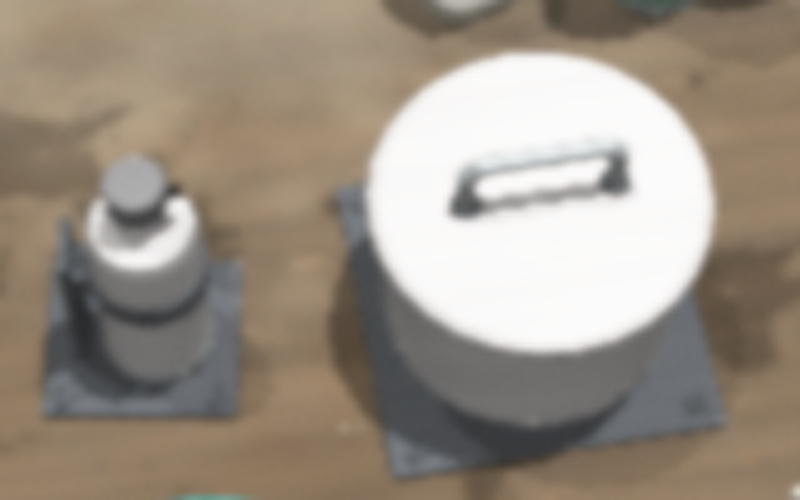

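```bash
cat > h.py <<'E'
import numpy as np,cv2
from station import calibration
def pz(n,uv,z,c=None):
    c=c or calibration(n); R,_=cv2.Rodrigues(np.array(c['rotation'])); K=c['camera_matrix']
    d=R@np.linalg.solve(K,[uv[0],uv[1],1]); p=np.array(c['position']); return p+d*(z-p[2])/d[2]
def proj(n,P,c=None):
    c=c or calibration(n); R,_=cv2.Rodrigues(np.array(c['rotation'])); q=c['camera_matrix']@(R.T@(np.asarray(P)-c['position'])); return q[:2]/q[2]
E
python3 - <<'E'
import cv2,numpy as np
from h import *
T=lambda x,y:(240+(x-2)/5,180+(y-2)/5); S=lambda x,y:(255+(x-2)/5,180+(y-2)/5)
print('cap',pz('top',T(116,226),.153),pz('side',S(134,184),.153))
print('bar top',pz('top',T(470,247),.142),pz('top',T(648,239),.142))
print('bar side',pz('side',S(468,164),.142),pz('side',S(622,151),.142))
print('lid top', pz('top',T(557,257),.111),pz('side',S(542,203),.111))
for n,p in (('top',(430,292)),('top',(457,220)),('top',(172,278)),('top',(271,308))): print(p,pz(n,p,.02))
E
```

```text
cap [0.54554393 0.13747871 0.153     ] [0.54258165 0.13625932 0.153     ]
bar top [ 0.53671194 -0.00678811  0.142     ] [ 0.53917083 -0.08009751  0.142     ]
bar side [ 0.53652692 -0.01094072  0.142     ] [ 0.53258341 -0.07964684  0.142     ]
lid top [ 0.53617864 -0.04443807  0.111     ] [ 0.52921549 -0.04482269  0.111     ]
(430, 292) [ 0.40567098 -0.2278073   0.02      ]
(457, 220) [ 0.57079736 -0.29593814  0.02      ]
(172, 278) [0.44460111 0.36081745 0.02      ]
(271, 308) [0.37383767 0.13479824 0.02      ]
```

The crops confirm both targets. The plain-metal lid with its bow handle sits on the pot, with the bar centre at crop px (560,243). The grey cap is on the bracketed can, with its top at crop px (116,226). The nozzle points to the pot. Next I'll check the equipment on the right that lies in the way.

```bash
python3 - <<'E'
import cv2,numpy as np
from h import *
t=cv2.imread('pics/top0.png'); s=cv2.imread('pics/side0.png')
a=cv2.resize(t[180:420,440:640],None,fx=2,fy=2,interpolation=cv2.INTER_CUBIC)
b=cv2.resize(s[120:360,440:640],None,fx=2,fy=2,interpolation=cv2.INTER_CUBIC)
cv2.imwrite('pics/r.png',np.hstack([a,b]))
for P in ([.17,-.6,.23],[.4,-.45,0],[.45,-.45,0.3],[.35,-.35,.23]): print(P,proj('top',P),proj('side',P))
for uv in ((525,240),(525,375),(527,300),(545,270)): print(uv,pz('top',uv,0),pz('top',uv,.15))
E
```

```text
[0.17, -0.6, 0.23] [665.89668937 419.86417779] [708.79152713 317.00116484]
[0.4, -0.45, 0] [523.79201204 293.34288481] [535.92531897 266.83344452]
[0.45, -0.45, 0.3] [594.20587926 263.68406385] [585.96069066 177.57763604]
[0.35, -0.35, 0.23] [522.520296   320.94322158] [539.79807294 247.65036149]
(525, 240) [ 0.52452583 -0.4594214   0.        ] [ 0.50844905 -0.39623294  0.15      ]
(525, 375) [ 0.21440236 -0.44295358  0.        ] [ 0.23924855 -0.38193816  0.15      ]
(527, 300) [ 0.38455337 -0.45663323  0.        ] [ 0.38694695 -0.39381269  0.15      ]
(545, 270) [ 0.45358458 -0.50238546  0.        ] [ 0.446869   -0.43352759  0.15      ]
```

View pics/r.png

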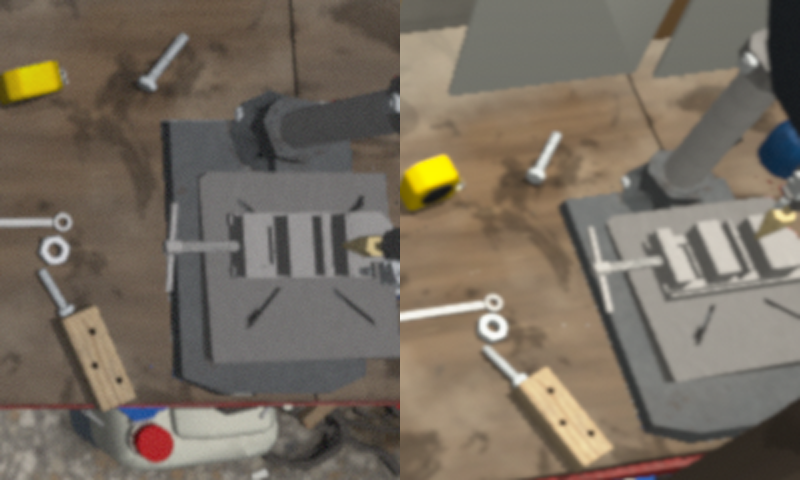

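The bulky thing at right is a drill press, x > 0.2 and y < -0.4. I'll leave along +y first, then swing in, closing the fingers on the way for the press.

Request:
{"op": "servo_tool", "data": {
  "targets": [
    {"tx":0.0,"ty":0.04,"tz":0.02,"twist":0.1,"claw":0},
    {"tx":0.0,"ty":0.09,"tz":0.04,"twist":0.2,"claw":0},
    {"tx":0.01,"ty":0.14,"tz":0.05,"twist":0.3,"claw":0},
    {"tx":0.03,"ty":0.19,"tz":0.05,"twist":0.4,"claw":0},
    {"tx":0.06,"ty":0.235,"tz":0.05,"twist":0.5,"claw":0}
  ],
  "force": 30
}}

```text
t: 0.72
eef_pos: [0.2312, -0.3644, 0.2814]
tool_rot: [2.905, 1.194, -0.001]
contact_force: [0.8, -0.3, -0.0]
finger_gap: -0.001
```

Request:
{"op": "servo_tool", "data": {
  "targets": [
    {"tx":0.035,"ty":0.045,"tz":0,"twist":0.15,"claw":0},
    {"tx":0.07,"ty":0.09,"tz":0,"twist":0.3,"claw":0},
    {"tx":0.105,"ty":0.135,"tz":0,"twist":0.45,"claw":0},
    {"tx":0.14,"ty":0.18,"tz":0,"twist":0.6,"claw":0},
    {"tx":0.175,"ty":0.23,"tz":0,"twist":0.7,"claw":0}
  ]
}}

```text
t: 1.35
eef_pos: [0.407, -0.1347, 0.2813]
tool_rot: [2.319, 2.119, -0.0]
contact_force: [1.2, -1.9, -0.9]
finger_gap: 0.002
```

Request:
{"op": "servo_tool", "data": {
  "targets": [
    {"tx":0.03,"ty":0.05,"tz":0,"twist":0.05,"claw":0},
    {"tx":0.06,"ty":0.1,"tz":0,"twist":0.093,"claw":0},
    {"tx":0.085,"ty":0.15,"tz":0,"twist":0.093,"claw":0},
    {"tx":0.1,"ty":0.19,"tz":0,"twist":0.093,"claw":0},
    {"tx":0.1,"ty":0.19,"tz":0,"twist":0.093,"claw":0}
  ]
}}

```text
t: 1.98
eef_pos: [0.5065, 0.0578, 0.2809]
tool_rot: [-2.213, -2.227, -0.002]
contact_force: [0.4, 0.2, -0.5]
finger_gap: -0.001
```

```bash
python3 - <<'E'
from station import arm, grab_frame, calibration
import cv2
s=arm.read_state(); print(s['t'],s['eef_pos'],s['tool_rot'],s['joints'],s['contact_force'])
c=calibration('wrist'); im=grab_frame('wrist'); cv2.imwrite("pics/w1.png",im[:,:,::-1]); print(c)
E
```

```text
1.975 [0.50652315 0.05777443 0.28093763] [-2.21345263e+00 -2.22667623e+00 -1.75637834e-03] [ 0.40149614  0.24806355 -0.7240115   1.7661998   0.17347563  1.19299149
 -0.36569938] [ 0.42393121  0.15787258 -0.54897754]
{'camera_matrix': array([[423.62994623,   0.        , 312.21039499],
       [  0.        , 423.62994623, 236.80170236],
       [  0.        ,   0.        ,   1.        ]]), 'position': array([0.50626663, 0.12766879, 0.42356667]), 'rotation': array([2.86079860e+00, 8.14059664e-03, 8.25752146e-05])}
```

View pics/w1.png

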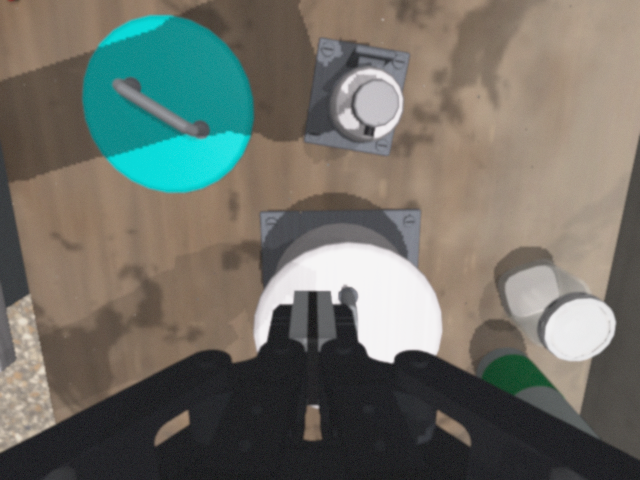

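The wrist view shows the cap top at (377,103), with its nozzle towards the pot. The lid circle spans x 255–441 and its handle leg shows at (348,295), partly behind the fingers.

```bash
python3 - <<'E'
import cv2,numpy as np
from h import *
im=cv2.imread('pics/w1.png'); cv2.imwrite('pics/w1c.png',cv2.resize(im[60:150,310:430],None,fx=5,fy=5,interpolation=cv2.INTER_CUBIC))
print(pz('wrist',(377,103),.153),pz('wrist',(348,295),.142), pz('wrist',(255,325),.111),pz('wrist',(441,325),.111),pz('wrist',(348,243),.111))
E
```

```text
[0.54523893 0.13193458 0.153     ] [5.31957232e-01 2.97257526e-04 1.42000000e-01] [ 0.45952259 -0.0403417   0.111     ] [ 0.61143237 -0.03979206  0.111     ] [0.53364713 0.02996571 0.111     ]
```

View pics/w1c.png

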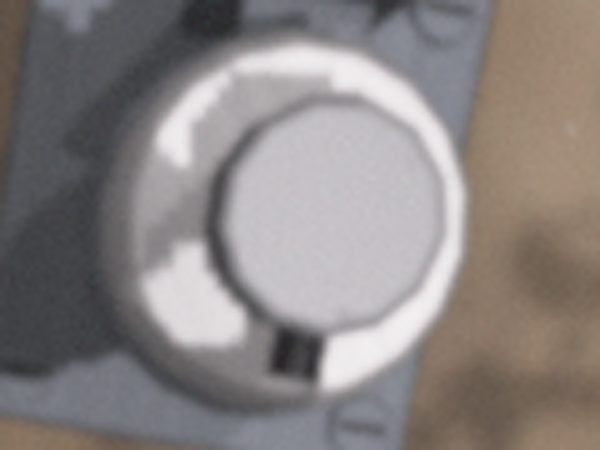

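Request:
{"op": "servo_tool", "data": {
  "targets": [
    {"tx":0.02,"ty":0.045,"tz":0,"claw":0},
    {"tx":0.038,"ty":0.078,"tz":-0.02,"claw":0},
    {"tx":0.038,"ty":0.078,"tz":-0.06,"claw":0},
    {"tx":0.038,"ty":0.078,"tz":-0.1,"claw":0},
    {"tx":0.038,"ty":0.078,"tz":-0.11,"claw":0}
  ]
}}

```text
schema error: expected keys tx, ty, tz, twist, claw
```

```bash
python3 - <<'E'
from station import arm, grab_frame, calibration
import cv2
s=arm.read_state(); print(s['t'],s['eef_pos'],s['contact_force'])
im=grab_frame('wrist')[:,:,::-1];im2=grab_frame('top')[:,:,::-1]; print(arm.read_state()['eef_pos'])
cv2.imwrite("pics/w2.png",im); cv2.imwrite("pics/t2.png",cv2.resize(im2[160:300,220:420],None,fx=4,fy=4))
E
```

```text
2.025 [0.50614239 0.05533203 0.28075976] [ 0.67782023 -1.83171451  0.35487184]
[0.50602635 0.05290531 0.28090016]
```

View pics/w2.png

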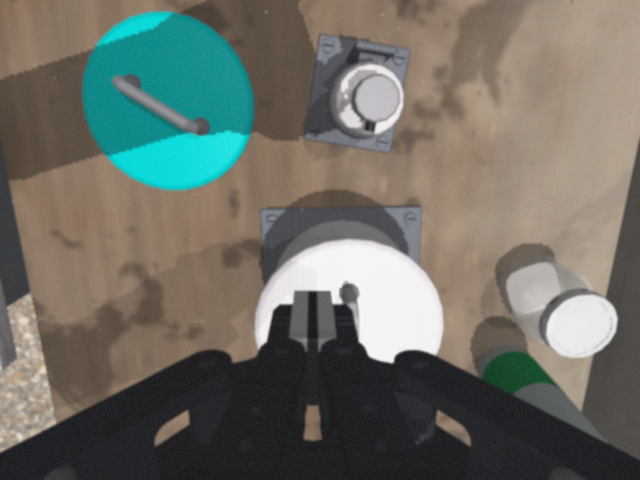

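View pics/t2.png

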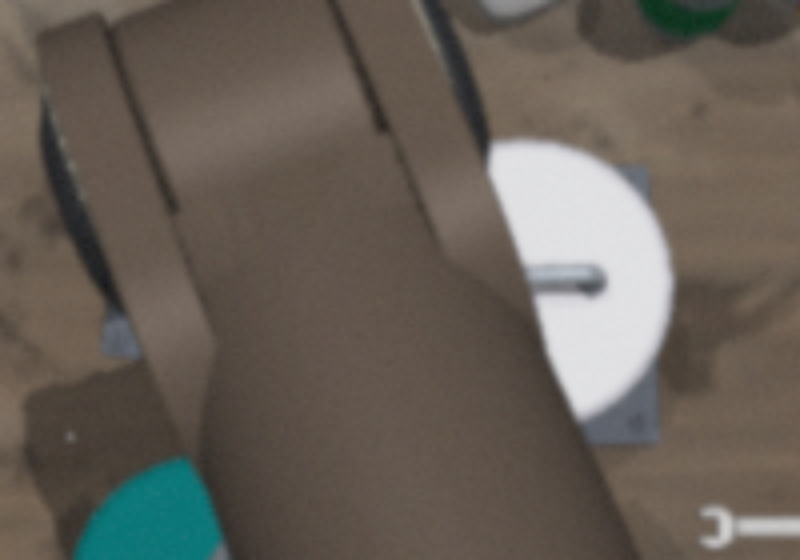

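The refused call wasn't executed, because every row needs "twist". The arm had also been settling about 3 mm in y. The lid, cap and decoy look unchanged.

Request:
{"op": "servo_tool", "data": {
  "targets": [
    {"tx":0.02,"ty":0.04,"tz":0,"twist":0,"claw":0},
    {"tx":0.038,"ty":0.08,"tz":-0.02,"twist":0,"claw":0},
    {"tx":0.038,"ty":0.08,"tz":-0.06,"twist":0,"claw":0},
    {"tx":0.038,"ty":0.08,"tz":-0.1,"twist":0,"claw":0},
    {"tx":0.038,"ty":0.08,"tz":-0.11,"twist":0,"claw":0}
  ]
}}

```text
t: 2.75
eef_pos: [0.5431, 0.1316, 0.1691]
tool_rot: [-2.223, -2.218, 0.007]
contact_force: [-1.3, 0.3, 0.7]
finger_gap: -0.001
```

```bash
python3 - <<'E'
from station import arm, grab_frame, calibration
import cv2
from h import *
s=arm.read_state(); print(s['t'],s['eef_pos'],s['contact_force']); c=calibration('wrist'); 
im=grab_frame('wrist')[:,:,::-1]; im2=grab_frame('side')[:,:,::-1]; s=arm.read_state(); print(s['eef_pos'],s['contact_force'])
print(proj('wrist',[.5445,.1355,.153],c),proj('wrist',s['eef_pos'],c))
cv2.imwrite("pics/w3.png",im); cv2.imwrite("pics/s3.png",cv2.resize(im2[150:290,220:420],None,fx=4,fy=4))
E
```

```text
2.75 [0.54309246 0.13156707 0.16905735] [-1.2925952   0.25711632  0.70807001]
[0.54421109 0.13259865 0.17099906] [-0.1850042   0.07516133  0.68068965]
[315.71202549 284.75185844] [315.10613489 311.40545432]
```

View pics/w3.png

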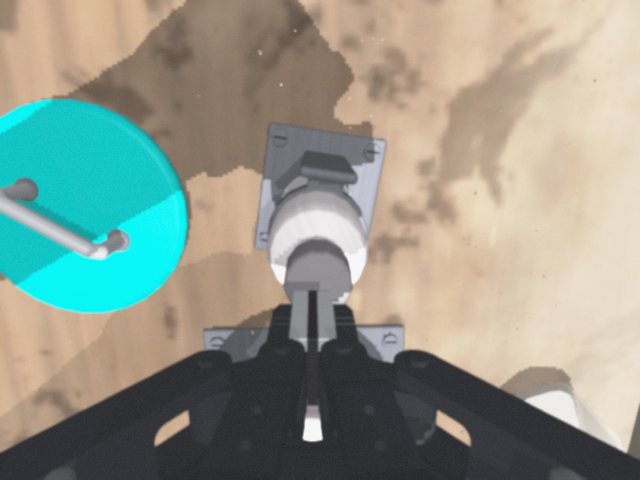

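View pics/s3.png

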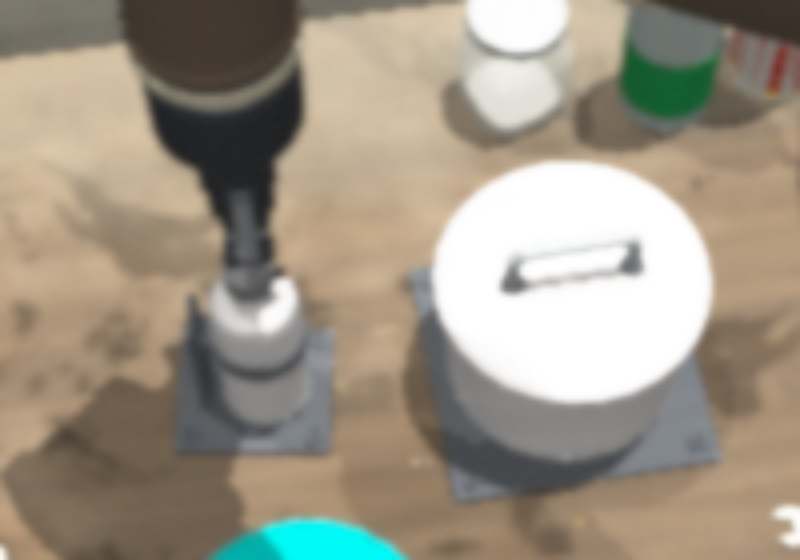

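```bash
python3 - <<'E'
import cv2
im=cv2.imread('pics/w3.png'); cv2.imwrite('pics/w3c.png',cv2.resize(im[200:330,250:390],None,fx=5,fy=5,interpolation=cv2.INTER_CUBIC)[:600])
E
```

```text
(no output)
```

View pics/w3c.png

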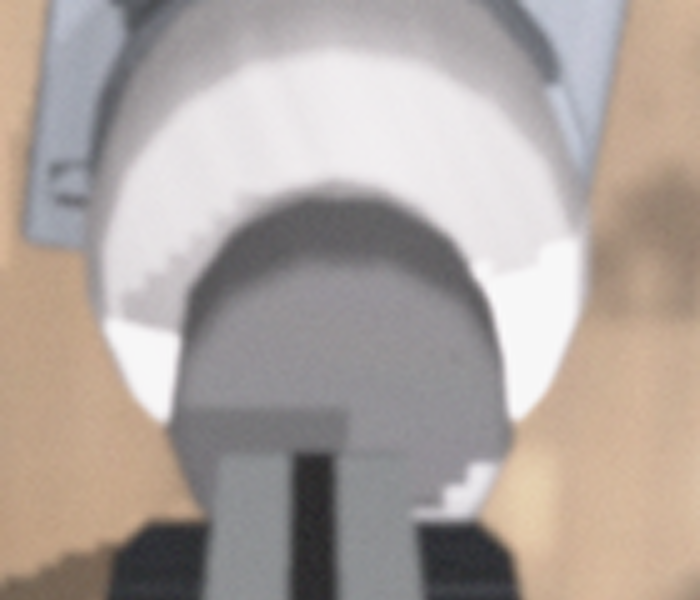

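The top disc's centre is at (318,285), against a prediction of (316,285) for (0.5445, 0.1355). The fingertips are over the cap, so I'll press gently.

Request:
{"op": "servo_tool", "data": {
  "targets": [
    {"tx":0.001,"ty":0.002,"tz":-0.01,"twist":0,"claw":0},
    {"tx":0.001,"ty":0.002,"tz":-0.017,"twist":0,"claw":0},
    {"tx":0.001,"ty":0.002,"tz":-0.021,"twist":0,"claw":0},
    {"tx":0.001,"ty":0.002,"tz":-0.024,"twist":0,"claw":0},
    {"tx":0.001,"ty":0.002,"tz":-0.024,"twist":0,"claw":0}
  ]
}}

```text
t: 3.48
eef_pos: [0.5457, 0.1359, 0.1476]
tool_rot: [2.221, 2.221, 0.001]
contact_force: [-0.1, -1.3, 4.5]
finger_gap: 0.001
```

Request:
{"op": "servo_tool", "data": {
  "targets": [
    {"tx":0,"ty":0,"tz":-0.001,"twist":0,"claw":0},
    {"tx":0,"ty":0,"tz":-0.002,"twist":0,"claw":0},
    {"tx":0,"ty":0,"tz":-0.003,"twist":0,"claw":0},
    {"tx":0,"ty":0,"tz":-0.003,"twist":0,"claw":0},
    {"tx":0,"ty":0,"tz":-0.003,"twist":0,"claw":0}
  ]
}}

```text
t: 4.1
eef_pos: [0.5459, 0.136, 0.1469]
tool_rot: [2.22, 2.22, 0.001]
contact_force: [-6.9, -4.1, 24.6]
finger_gap: 0.001
```

It hit the hard stop at 24.6 N, so the cap is fully down. I'll retract so it springs back, then open and look at the handle from a little beyond the lid.

Request:
{"op": "servo_tool", "data": {
  "targets": [
    {"tx":0,"ty":0,"tz":0.005,"twist":0,"claw":0},
    {"tx":0,"ty":0,"tz":0.03,"twist":0,"claw":0},
    {"tx":0,"ty":0,"tz":0.07,"twist":0,"claw":0.3},
    {"tx":0,"ty":0,"tz":0.11,"twist":0,"claw":0.6},
    {"tx":0,"ty":0,"tz":0.135,"twist":0,"claw":0.6}
  ]
}}

```text
t: 4.72
eef_pos: [0.5455, 0.1363, 0.281]
tool_rot: [2.221, 2.221, 0.002]
contact_force: [0.7, -0.5, -1.5]
finger_gap: 0.596
```

Request:
{"op": "servo_tool", "data": {
  "targets": [
    {"tx":-0.002,"ty":-0.05,"tz":0,"twist":0,"claw":0.6},
    {"tx":-0.005,"ty":-0.1,"tz":0,"twist":0,"claw":0.6},
    {"tx":-0.01,"ty":-0.15,"tz":0,"twist":0,"claw":0.6},
    {"tx":-0.01,"ty":-0.2,"tz":0,"twist":0,"claw":0.6},
    {"tx":-0.01,"ty":-0.24,"tz":0,"twist":0,"claw":0.6}
  ]
}}

```text
t: 5.35
eef_pos: [0.5348, -0.1063, 0.279]
tool_rot: [-2.223, -2.22, 0.001]
contact_force: [-0.2, -0.4, -0.2]
finger_gap: 0.603
```

```bash
python3 - <<'E'
from station import arm, grab_frame, calibration
import cv2
from h import *
grab_frame('side')
im2=grab_frame('side')[:,:,::-1]
s=arm.read_state(); c=calibration('wrist'); 
im=grab_frame('wrist')[:,:,::-1]; print(s['t'],s['eef_pos'],s['contact_force'],s['finger_gap'],s['dq'].round(3))
print(c['position'].tolist(),c['rotation'].tolist())
print(proj('wrist',[.5355,-.044,.142],c),proj('wrist',[.545,.1355,.153],c))
cv2.imwrite("pics/w4.png",im); cv2.imwrite("pics/s4.png",cv2.resize(im2[150:290,220:420],None,fx=4,fy=4))
E
```

```text
5.45 [ 0.53460656 -0.10978386  0.27841175] [-0.35664585 -0.90982938 -0.28465203] 0.6011452560985902 [-0.047 -0.007 -0.063  0.016 -0.029 -0.004 -0.057]
[0.5354470448722077, -0.03936508444965852, 0.4207534008774887] [2.8568983761764173, -0.010832764250068102, -0.004057580446925799]
[313.10587415 120.44476871] [ 329.82890544 -258.69089971]
```

View pics/w4.png

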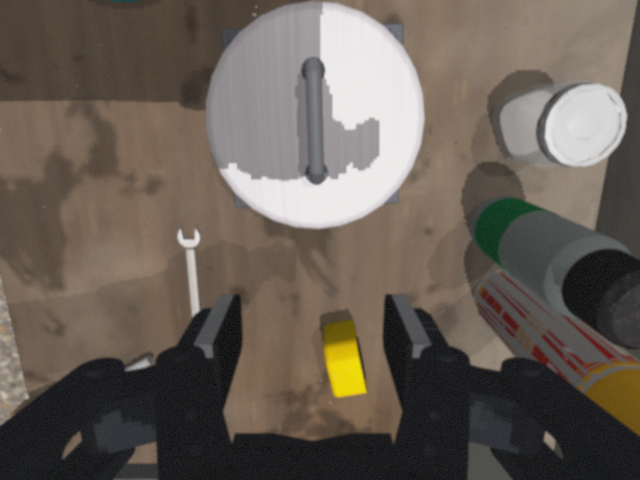

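View pics/s4.png

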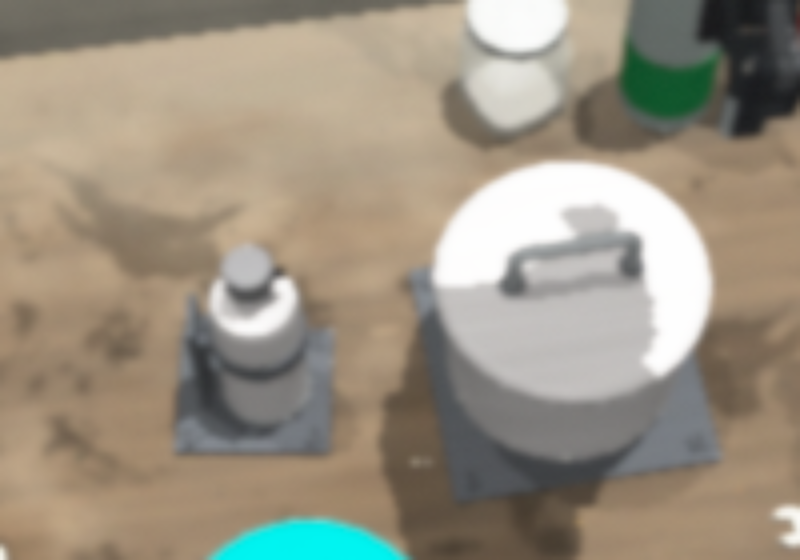

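The cap is up again. The handle bar runs from (313,66) to (316.5,175) in the wrist view, as predicted. I'll compute its exact centre and angle.

```bash
python3 - <<'E'
from h import *
im=cv2.imread('pics/w4.png')
c=calibration('wrist'); c['position']=np.array([0.5354470448722077, -0.03936508444965852, 0.4207534008774887]); c['rotation']=np.array([2.8568983761764173, -0.010832764250068102, -0.004057580446925799])
cv2.imwrite('pics/w4c.png',cv2.resize(im[40:200,240:400],None,fx=3.75,fy=3.75,interpolation=cv2.INTER_CUBIC))
a=pz('wrist',(313,66),.142,c);b=pz('wrist',(316.5,175),.142,c);print(a,b,(a+b)/2,np.arctan2(*(b-a)[:2]))
print(pz('wrist',(315.5,115),.111,c))
from station import arm; print(arm.read_state()['tool_rot'],arm.read_state()['eef_pos'])
E
```

```text
[ 0.53566808 -0.01179993  0.142     ] [ 0.53748132 -0.07861167  0.142     ] [ 0.5365747 -0.0452058  0.142    ] 3.1144598128458427
[ 0.53721493 -0.04083865  0.111     ]
[-2.22599163e+00 -2.21577733e+00  1.51911863e-03] [ 0.53481072 -0.10665211  0.27861499]
```

View pics/w4c.png

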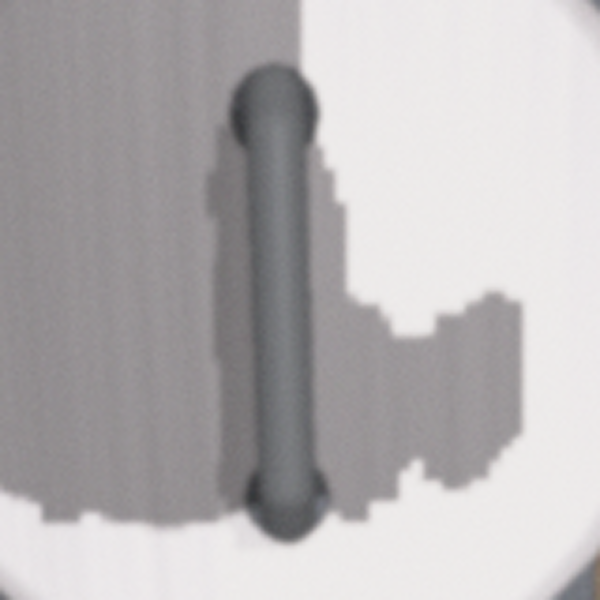

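Request:
{"op": "servo_tool", "data": {
  "targets": [
    {"tx":0.001,"ty":0.03,"tz":-0.02,"twist":0.03,"claw":0.6},
    {"tx":0.0015,"ty":0.06,"tz":-0.05,"twist":0.03,"claw":0.6},
    {"tx":0.0015,"ty":0.06,"tz":-0.08,"twist":0.03,"claw":0.6},
    {"tx":0.0015,"ty":0.06,"tz":-0.1,"twist":0.03,"claw":0.6},
    {"tx":0.0015,"ty":0.06,"tz":-0.1,"twist":0.03,"claw":0.6}
  ]
}}

```text
t: 6.12
eef_pos: [0.5357, -0.0426, 0.178]
tool_rot: [-2.183, -2.255, 0.002]
contact_force: [-0.6, 0.5, -0.5]
finger_gap: 0.594
```

```bash
python3 - <<'E'
from station import arm, grab_frame, calibration
import cv2
from h import *
grab_frame('side')
s=arm.read_state(); c=calibration('wrist'); 
im=grab_frame('wrist')[:,:,::-1]; print(s['t'],s['eef_pos'],s['tool_rot'],s['contact_force'],s['finger_gap'])
print(proj('wrist',[.5366,-.0445,.142],c))
cv2.imwrite("pics/w5.png",im)
E
```

```text
6.175 [ 0.53655669 -0.04278422  0.1791441 ] [-2.18498054e+00 -2.25541410e+00  2.85742092e-04] [0.7918677  0.08896431 0.47466508] 0.5988780984983046
[312.26353564 278.41908428]
```

View pics/w5.png

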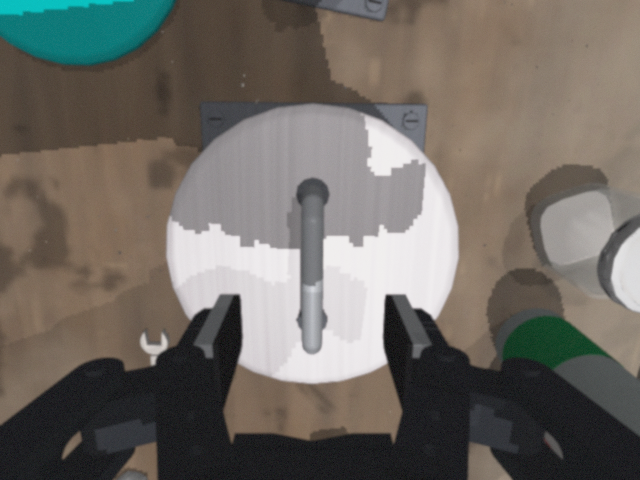

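The bar is centred at u=312, midway between the fingers (239/385), and parallel to the pads. I'll descend and grip.

Request:
{"op": "servo_tool", "data": {
  "targets": [
    {"tx":0,"ty":-0.001,"tz":-0.02,"twist":0,"claw":0.6},
    {"tx":0,"ty":-0.001,"tz":-0.04,"twist":0,"claw":0.6},
    {"tx":0,"ty":-0.001,"tz":-0.055,"twist":0,"claw":0.6},
    {"tx":0,"ty":-0.001,"tz":-0.055,"twist":0,"claw":0.4},
    {"tx":0,"ty":-0.001,"tz":-0.055,"twist":0,"claw":0.2}
  ],
  "force": 80
}}

```text
t: 6.85
eef_pos: [0.5374, -0.0449, 0.1251]
tool_rot: [2.187, 2.254, 0.001]
contact_force: [0.6, -0.7, -0.2]
finger_gap: 0.209
```

Request:
{"op": "servo_tool", "data": {
  "targets": [
    {"tx":0,"ty":0,"tz":0,"twist":0,"claw":0},
    {"tx":0,"ty":0,"tz":0,"twist":0,"claw":0},
    {"tx":0,"ty":0,"tz":0,"twist":0,"claw":0},
    {"tx":0,"ty":0,"tz":0,"twist":0,"claw":0},
    {"tx":0,"ty":0,"tz":0,"twist":0,"claw":0}
  ],
  "force": 80
}}

```text
t: 7.48
eef_pos: [0.5371, -0.0449, 0.1253]
tool_rot: [2.187, 2.254, 0.001]
contact_force: [-2.8, 0.7, 5.2]
finger_gap: 0.081
```

```bash
python3 - <<'E'
from station import arm, grab_frame, calibration
import cv2,numpy as np
im=grab_frame('wrist')[:,:,::-1]; im2=grab_frame('side')[:,:,::-1]; s=arm.read_state(); print(s['t'],s['eef_pos'],s['contact_force'],s['finger_gap'])
a=cv2.resize(im[200:400,210:410],(400,400));b=cv2.resize(im2[160:260,310:410],(400,400),interpolation=cv2.INTER_CUBIC)
cv2.imwrite("pics/w6.png",np.hstack([a,b]))
E
```

```text
7.575 [ 0.53710779 -0.04495721  0.12530962] [-2.80576554  0.14877488  6.60888332] 0.08213465732347332
```

View pics/w6.png

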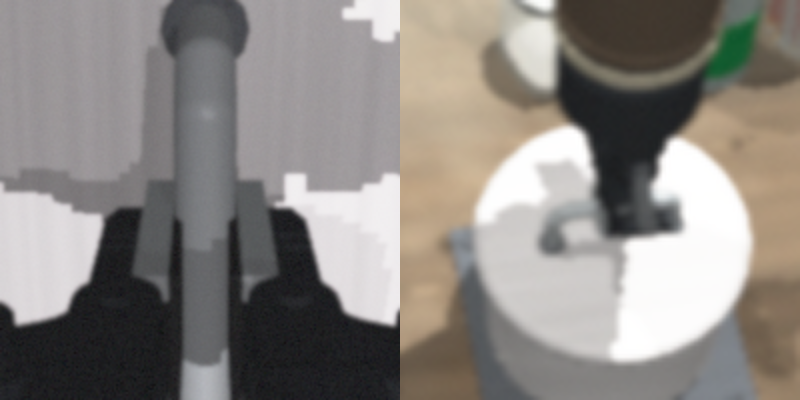

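The bar is clamped squarely between the pads. Now I'll pull up slowly.

Request:
{"op": "servo_tool", "data": {
  "targets": [
    {"tx":0,"ty":0,"tz":0.002,"twist":0,"claw":0},
    {"tx":0,"ty":0,"tz":0.004,"twist":0,"claw":0},
    {"tx":0,"ty":0,"tz":0.006,"twist":0,"claw":0},
    {"tx":0,"ty":0,"tz":0.008,"twist":0,"claw":0},
    {"tx":0,"ty":0,"tz":0.01,"twist":0,"claw":0}
  ]
}}

```text
t: 8.2
eef_pos: [0.5377, -0.0449, 0.1352]
tool_rot: [2.187, 2.254, 0.002]
contact_force: [0.6, -0.5, -3.9]
finger_gap: 0.084
```

The tool has risen 10 mm and only about 4 N remains, which is the lid's weight. The seal has let go, so on to about 25 mm.

Request:
{"op": "servo_tool", "data": {
  "targets": [
    {"tx":0,"ty":0,"tz":0.003,"twist":0,"claw":0},
    {"tx":0,"ty":0,"tz":0.007,"twist":0,"claw":0},
    {"tx":0,"ty":0,"tz":0.011,"twist":0,"claw":0},
    {"tx":0,"ty":0,"tz":0.015,"twist":0,"claw":0},
    {"tx":0,"ty":0,"tz":0.016,"twist":0,"claw":0}
  ]
}}

```text
t: 8.82
eef_pos: [0.5371, -0.0451, 0.1507]
tool_rot: [2.188, 2.254, 0.0]
contact_force: [-0.7, -0.5, -4.4]
finger_gap: 0.081
```

Request:
{"op": "servo_tool", "data": {
  "targets": [
    {"tx":0,"ty":0,"tz":0,"twist":0,"claw":0},
    {"tx":0,"ty":0,"tz":0,"twist":0,"claw":0},
    {"tx":0,"ty":0,"tz":0,"twist":0,"claw":0},
    {"tx":0,"ty":0,"tz":0,"twist":0,"claw":0},
    {"tx":0,"ty":0,"tz":0,"twist":0,"claw":0}
  ]
}}

```text
t: 9.45
eef_pos: [0.5369, -0.045, 0.1503]
tool_rot: [-2.188, -2.254, 0.0]
contact_force: [0.7, 0.5, -3.2]
finger_gap: 0.08
```

```bash
python3 - <<'E'
from station import arm, grab_frame, calibration
import cv2,numpy as np
im=grab_frame('wrist')[:,:,::-1]; im2=grab_frame('side')[:,:,::-1]; s=arm.read_state(); print(s['t'],s['eef_pos'],s['contact_force'],s['finger_gap'],abs(s['dq']).max())
a=cv2.resize(im[0:400,110:510],(400,400));b=cv2.resize(im2[150:290,260:400],(400,400),interpolation=cv2.INTER_CUBIC)
cv2.imwrite("pics/w7.png",np.hstack([a,b]));cv2.imwrite("pics/s7.png",im2)
E
```

```text
9.55 [ 0.53688605 -0.04502444  0.15030058] [ 0.43929257  0.17247693 -3.72831743] 0.0919223970574896 0.0017902010261119884
```

View pics/w7.png

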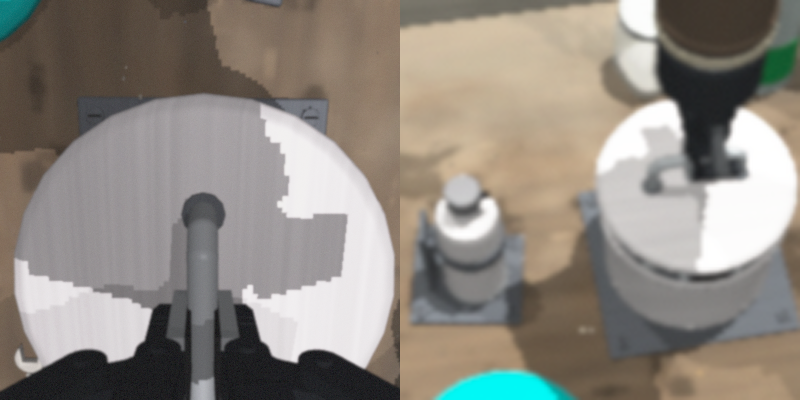

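View pics/s7.png

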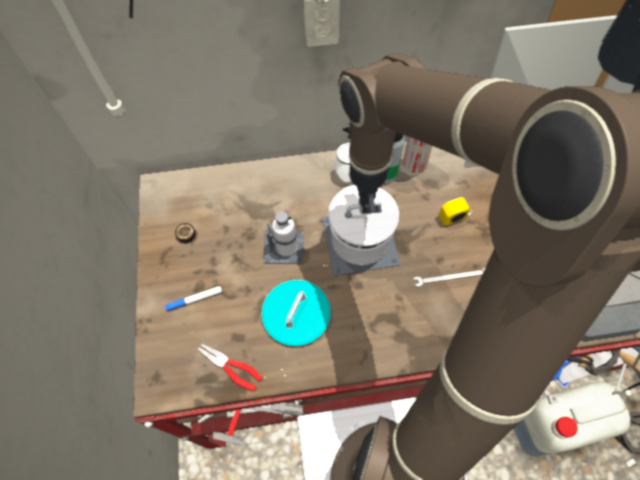

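```bash
python3 - <<'E'
from h import *
s0=cv2.imread('pics/side0.png'); s7=cv2.imread('pics/s7.png')
def fit(im,P):
    m=cv2.inRange(im,(165,165,165),(255,255,255)); m[:, :320]=0; m[:180]=0;m[255:]=0;m[:,405:]=0
    rows=np.where(m[185:,335:390].any(1))[0]+185; 
    low=[np.where(m[:,u])[0].max() for u in range(350,385,5)]
    return low
print(fit(s0,0),fit(s7,0))
for z in (0.111,.121,.131,.136,.141): # nearest rim
    print(z,min([proj('side',[.5365+.079*np.cos(a),-.0445+.079*np.sin(a),z]) for a in np.linspace(0,6.28,200)],key=lambda p:-p[1]))
print(np.hstack([s0[236:262,362,:1],s7[236:262,362,:1]]).T)
E
```

```text
[np.int64(247), np.int64(249), np.int64(249), np.int64(250), np.int64(249), np.int64(248), np.int64(246)] [np.int64(241), np.int64(243), np.int64(244), np.int64(245), np.int64(244), np.int64(243), np.int64(241)]
0.111 [363.76766703 248.46906289]
0.121 [364.05421895 246.40698352]
0.131 [364.34557771 244.31031316]
0.136 [364.49309763 243.24873321]
0.141 [364.64186531 242.17817405]
[[249 249 249 250 250 250 250 250 250 250 251 249 244 226 175 125 110 109
  108 108 108 109 110 112 112 112]
 [200 198 197 197 200 204 204 197 177 139  90  66  94 131 139 133 129 128
  127 128 128 129 131 132 132 131]]
```

The rim moved up about 5 px in the side view, where 25 mm predicts 5.3. There is a clear gap below the lid, the cap is up and the tools haven't moved. Handing in.

```bash
python3 - <<'E'
from station import arm, ticket
s=arm.read_state(); print(s['t'],s['eef_pos'],s['contact_force'],s['finger_gap'])
print(ticket.close_job()); s=arm.read_state(); print(s['t'],s['eef_pos'],s['contact_force'],s['finger_gap'])
E
```

```text
9.55 [ 0.53688605 -0.04502444  0.15030058] [ 0.43929257  0.17247693 -3.72831743] 0.0919223970574896
the job is handed in; nothing more can be done
None
the job is handed in; nothing more can be done
```

The job is handed in at 9.55 s: the cap was pressed and sprang back, and the gripper holds the freed lid about 25 mm above its seat. The hand-in reports no verdict.

- **Cap:** I pressed it with the shut fingers down to its hard stop. The tip was at 0.147 m with 24.6 N of contact force. After I backed off, the side picture showed it up again.
- **Lid:** I gripped the handle bar at 80 N and pulled up slowly. The seal let go within the first 10 mm, leaving only about 4 N, the lid's weight.
- **Last checks:**
  - The tool had risen 25.0 mm since gripping.
  - The side picture showed the rim about 5 px higher (5.3 px expected) with a clear gap under the lid.
  - The lid looked level and the gripper opening was 0.09.
  - The arm was still, and the tools in view were where they started.

One move call was refused because its rows lacked "twist", and nothing moved. The arm overshot by up to 3 mm after fast moves, so I let it settle before the press and the grasp. No check failed, and the measurements agreed to within about 6 mm across the cameras. Levelness and the lid's freedom from contact were judged only from pictures and the wrist force.

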